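# Second run of the friction block on the inclined plane

## Robot

A 7-joint arm with a two-finger parallel gripper is mounted at the origin on the work surface. World frame = base frame: x ahead of the robot, y to its left, z up, the work surface at z = 0. Lengths are in m, angles in degrees, forces in N, time in s.
With the tool pointing down it reaches from about 0.425 to 0.8 m from the base axis. Payload 8.3 kg.
Tool frame: the origin (TCP) lies between the finger pads; the fingertips stand 22 mm ahead of it and the grasp point (between the pads) lies 3 mm ahead of it; z points along the fingers, y is the line along which they close (so a half turn about z gives the same grasp; the last joint's range is limited). The gripper opens to 85 mm and grips with 20 to 120 N. Pads are 22 mm wide; open, the fingers measure 114 mm over their backs; the gripper's body (76 mm by 85 mm) begins 54 mm behind the grasp point. The pads swing forward as they close: fully open they stand 13 mm farther back than shut.
Start: joints at [70.136, 21.967, 0.94, 78.501, -0.361, 79.538, -2.664], TCP at [0.175, -0.6, 0.253] pointing down, gripper open.
Joint ranges: [-169.22, 169.22], [-14.56, 117.87], [-87.37, 89.26], [10.42, 133.3], [-82.24, 262.24], [0.94, 117.77], [-172.7, 172.7]. Speed limits (degrees/s): [136.94, 136.94, 172.46, 172.46, 180, 180, 180].

## Interface

Orientations are given as [roll, pitch, yaw] about the fixed x, y, z axes, in that order (R = Rz(yaw) Ry(pitch) Rx(roll)).
In Python, from bench import telemetry, optics, ctrl gives the robot as it stands.
- The arm moves only by the tool servo_tool, never from a script. Its argument "increments" is text: rows parted by semicolons, each of 6 numbers parted by spaces: the shift along the tool's x, y, z as a fraction of full scale, then the turn, a rotation vector about the tool's x, y, z as a fraction of full scale. A call has 1 to 5 rows; each row is the pose to reach, as a shift and turn from the pose commanded when the call began, along the tool's axes at that moment; what a row does not reach only later rows make up. Full scale, the value 1, is 0.25 m for a shift and 45 degrees for a turn. A row lasts 1/8 s, in which the tool goes at most 62.5 mm and 10.7 degrees, less where a joint would pass 70% of its speed; a pose out of reach is approached as far as the arm can. A call with a number of a shift or a turn outside -1 to 1 is refused whole. A call with a gripper value outside its range is refused whole. "claw" is the closure, from -1 (fully open) to 1 (shut), set as the call begins (left out, the last holds). The fingers move at their own pace and stop on an object; "newtons" is the grip in N (left out, the last holds). Time passes only in rows, so rows that repeat a pose let the fingers close. It gives the time, the measured TCP pose, the force, the opening and the grip force at its end, in the units of the state.
- telemetry.get_obs(): the state, without advancing time (a new reading comes with each control period).
- optics.capture(name): name is "scene" or "top" or "wrist"; returns the picture (400x640x3 uint8, blue, green, red); there is no depth.
- optics.camera_model(name): a dict with "fx", "fy", "cx", "cy" (pixels), "k1" (the pictures are not rectified: a ray, as slopes to the right and down, at radius r is drawn at 1 + k1 r^2 times it, then the intrinsics apply), "camera_from_world" (4x4, takes a point from world to camera coordinates); the wrist camera has in their place "tool_from_camera" (4x4, takes a point from camera to tool coordinates, whose origin is the TCP and whose axes are the flange's). Camera axes: x right, y up, looking along -z (the intrinsics and any distortion apply to the point x, -y, -z); pixel columns grow to the right and rows downward; lengths in m; the calibration is good to about 2 mm. A picture is of the moment at which its call begins: read the wrist's pose just before it. camera_model takes no time and is no camera call.
- ctrl.job_done(): hands the job in; it is judged then, once.
Trained networks look in the newest picture that a camera, given by its name, has taken for a name from the list of things; names that differ only in an ending like _2 or _b are one class to them, and where a whole thing is asked for, a point or a joint stands for the part that bears it (a point fixed in the world has none). Each returns a list of dicts, best first, with "p" (0 to 1); they miss things now and then, are a little off and sometimes report something else, mostly with a low value. They report only what shows in the picture. A call takes as long as a camera call. They do not tell look-alikes from the thing itself.
- optics.cut_out(camera, target): "pixels" (400x640 bool, what is visible of it) and "point" ([column, row] in pixels, amid what is visible of it).
- optics.pinpoint(camera, target): "point" ([column, row] in pixels: a listed point, or the origin of a listed thing).
The state is a dict: "t": time; "q": joint angles; "qd": joint speeds; "effort": joint torques, N m; "ee_pos": TCP position; "tool_rot": TCP orientation; "wrist_force": force on the tool from outside, world axes, zero at the start; "wrist_torque": the same for the moment, N m; "opening": finger opening in m; "grip_force": force on a finger pad.
Only numpy, scipy, OpenCV 4.12 (cv2) and the standard library are available. Lean on these libraries where they do the work, as an engineer would, in place of code of your own. Each camera call takes 0.05 s, during which the arm holds its last target. There are 200 camera calls.

## Task

The friction block has had its run on the broad face. Now turn it onto one of its long narrow faces and set it on the inclined plane, lengthwise across the middle of the track and resting against the uphill side of the two gate pegs, and let go of it; then push the gate lever right over downhill so that the block slides on its own down to the end stop, still on its narrow face. Leave the weight, the beaker and the bin where they stand.

Things in the scene. Friction and masses are not known exactly. Their poses are not given: they have to be found in the camera images.
- block: Friction block: plain brown beech cuboid 66 x 50 x 34 mm, about 0.1 kg. Origin at its centre; x along the 66 mm length, y the 50 mm width, z the 34 mm thickness. Starts loose on the bench on a broad (66 x 50) face, right of the plane's foot. Its long narrow faces are 66 x 34; on one it stands 50 mm tall. Pinched on its two ends (66 mm apart) it can be turned about its length.
- track: White running surface of the inclined plane, fixed at 22 degrees, falling to the robot's right. Origin on the surface at the start gate, mid-width, 150 mm above the bench; x downhill along the slope, y across (away from the robot), z square out of it. Board from x = -160 to +275 mm; side rims from y = +-56 to +-63, 5 mm high. Slippery: the block always slides down by itself unless held.
- gate_line (a point): Point on the running surface midway between the two gate pegs (track origin). With the gate shut the pegs, round steel 8 mm thick, stand 14 mm above the surface 15 mm either side of this point. A block on its narrow face resting against them has its downhill side at track x = -4, its centre at x = -21, z = +25 mm. A small pulley sits beyond the top end, to x = -214, not above z = 18.
- stop_face (a point): Point on the running surface at the uphill face of the end stop, a plate across the foot of the track, 45 mm high, at track x = 260 mm. A block on its narrow face resting against it has its centre 17 mm uphill of the face.
- gate (a joint): Start gate angle, rad: 0 = shut, pegs up; grows as the lever is pushed downhill, to 1.3 = fully over, pegs sunk below the surface (from about 1.0). Over-centre by the lever's own weight: shut, the lever leans 30 degrees uphill of plumb and stays there; pushed past plumb (0.52) it falls over by itself and stays open. Needs less than 1 N at the knob.
- lever_knob (a point): Centre of the black ball knob (24 mm across) on the end of the gate lever: a steel rod 8 mm thick on the near (robot) side of the board, at track y = -100 mm. The lever turns about an axis along track y through track x = 0, z = -20 mm; the knob is 80 mm from that axis, shut at track x = -63, z = +29 mm.
- brass_weight: Bystander: brass weight with a knob, 40 mm wide, 64 mm tall, on the bench near the robot. Origin under its centre.
- beaker: Bystander: glass beaker, 72 mm wide, 90 mm tall, on the bench at the far right. Origin under its centre.
- parts_bin: Bystander: open grey bin 110 x 170 x 55 mm, on the bench left of the robot's front, beside the top end of the inclined plane. Origin under its centre.
Not all that is in view belongs to the job. Leave any blue or purple look-alike of the block alone.

How it is judged (in metres and radians):
On the way, in this order (a step that is already met when the one before it is completed fails the run):
1. the block rests by itself on a long narrow face against the uphill side of the shut gate's pegs, lengthwise across the middle of the track, let go (x of block in the frame of track between -0.029 and -0.012 m and y of block in the frame of track between -0.02 and 0.02 m and z of block in the frame of track between 0.02 and 0.03 m and angle between the y axis of block and the z axis of track, either way round below 0.1 rad and angle between the x axis of block and the y axis of track, either way round below 0.15 rad and value of joint gate below 0.2 rad and linear speed of block below 0.02 m/s and contact force between each of the arm, the fingers and block below 0.05 N), for 0.3 s.
2. with the lever pushed over, the block is sliding down the track on its narrow face, untouched by the robot (value of joint gate above 0.9 rad and x of block in the frame of track between 0.04 and 0.235 m and z of block in the frame of track below 0.033 m and angle between the y axis of block and the z axis of track, either way round below 0.2 rad and linear speed of block above 0.1 m/s and contact force between each of the arm, the fingers and block below 0.05 N), for 0.05 s.
At the end, for the whole second after the job is handed in: The gate lever is pushed over (gate beyond 0.9 rad) and the block lies still between the rims at the end stop (within about 10 mm) on a long narrow face, flat on the track (within 0.1 rad) (value of joint gate above 0.9 rad and x of block in the frame of track between 0.232 and 0.25 m and z of block in the frame of track between 0.02 and 0.03 m and angle between the y axis of block and the z axis of track, either way round below 0.1 rad and linear speed of block below 0.02 m/s); the robot touches nothing.
It fails at once if the brass weight is shifted by more than 30 mm (distance of brass_weight from where it was at the start of the episode above 0.03 m).
It fails at once if the beaker is shifted by more than 30 mm (distance of beaker from where it was at the start of the episode above 0.03 m).
It fails at once if the bin is shifted by more than 30 mm (distance of parts_bin from where it was at the start of the episode above 0.03 m).
It also fails if it takes over 42 s, if anything falls off the work surface, if the arm or the gripper's body presses on something with over 40 N, if the wrist force passes 120 N, or if a joint passes its speed limit or range.

## Working session

There is one attempt and no reset: what is moved stays moved. The work goes in short steps, Python scripts to look and compute and a tool call to move; the robot and the scene stay as the last step left them, time stands still between calls to the robot, and variables do not carry over. Pictures are saved under pics/ and viewed, at most 10 in all, crops included, and the job is handed in when it is done.

Besides the shell and the picture viewer there is one more tool, called as name(argument=value, ...) on one line, values as JSON. servo_tool: Moves the arm, as the interface text tells. Its arguments: {"type":"object","properties":{"increments":{"type":"string"},"claw":{"type":"number"},"newtons":{"type":"number"}},"required":["increments"]}

```bash
mkdir -p pics; ls
cat > h.py <<'E'
import numpy as np, cv2
from bench import telemetry, optics, ctrl
from scipy.spatial.transform import Rotation as R
E
python3 - <<'E'
from h import *
o=telemetry.get_obs(); print(o['t'],o['q'],o['ee_pos'],o['tool_rot'],o['opening'])
ims=[optics.capture(n) for n in('scene','top')]
for n,i in zip(('scene','top'),ims):
    cv2.imwrite(f'pics/{n}0.png',i); m=optics.camera_model(n); print(n,m['fx'],m['fy'],m['cx'],m['cy'],m['k1'],np.round(m['camera_from_world'],4).tolist())
m=optics.camera_model('wrist');print({k:np.round(v,4).tolist() for k,v in m.items() if k!='name'})
for n in('scene','top'):
  for t in('block','track','gate_line','stop_face','lever_knob'):
    print(n,t,[(np.round(d['point']).tolist(),round(d['p'],2)) for d in optics.pinpoint(n,t)][:4])
  np.save(f'pics/b_{n}.npy',np.array([d['pixels'] for d in optics.cut_out(n,'block')]))
E
```

```text
pics
0.0 [70.13536737 22.01491516  0.94007308 78.56170668 -0.35901608 79.53707518
 -2.66636499] [ 0.1748837  -0.59955909  0.25227961] [-1.79889280e+02  4.60681454e-03  1.62608522e+01] 0.08576970660014561
scene 516.3547391929241 516.3547391929241 319.25707631041405 195.9923559441506 -0.09944307268355147 [[-0.3568, 0.9342, 0.0008, 0.2677], [-0.4967, -0.1904, 0.8468, 0.151], [0.7912, 0.3017, 0.532, -1.8881], [0.0, 0.0, 0.0, 1.0]]
top 390.43213936725056 390.43213936725056 320.8151231483794 195.707814979918 0.018469784921495595 [[-0.0001, -0.9998, 0.0182, -0.0787], [0.9937, 0.0019, 0.1124, -0.5707], [-0.1125, 0.0181, 0.9935, -1.1985], [0.0, 0.0, 0.0, 1.0]]
{'fx': 355.2598, 'fy': 355.2598, 'cx': 320.3622, 'cy': 204.7635, 'k1': 0.0187, 'tool_from_camera': [[0.0005, 0.9571, 0.2897, 0.0744], [1.0, -0.0002, -0.0011, -0.0003], [-0.001, 0.2897, -0.9571, -0.1196], [0.0, 0.0, 0.0, 1.0]]}
scene block []
scene track []
scene gate_line []
scene stop_face []
scene lever_knob []
top block [([438.0, 191.0], 0.69), ([369.0, 213.0], 0.68), ([406.0, 210.0], 0.57), ([402.0, 249.0], 0.55)]
top track [([261.0, 168.0], 0.6)]
top gate_line [([256.0, 171.0], 0.57)]
top stop_face [([336.0, 170.0], 0.76), ([391.0, 151.0], 0.48)]
top lever_knob [([239.0, 204.0], 0.48)]
```

View pics.

View pics/top0.png

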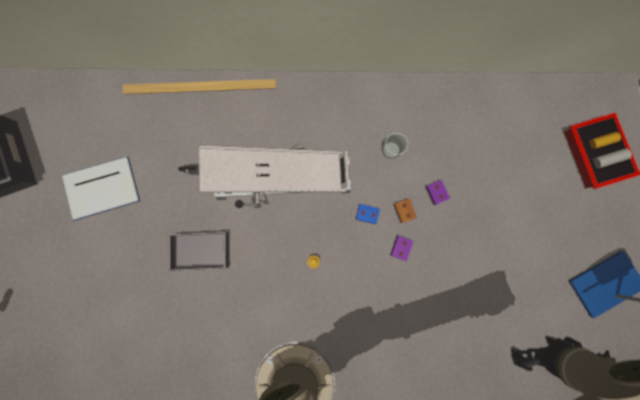

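View pics/scene0.png

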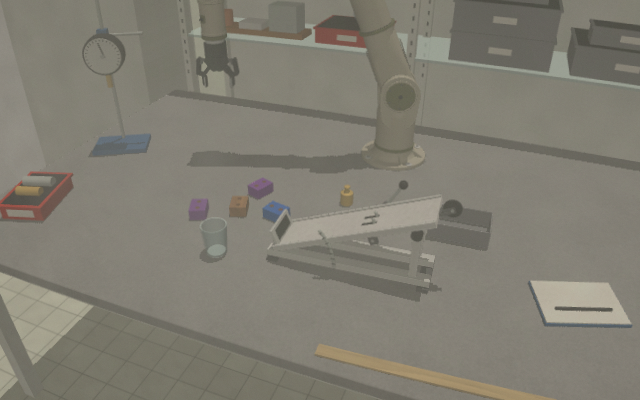

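The top view shows the brown block at (405,210), with blue and purple look-alikes around it. The pegs are at about (262,164) and (262,176), the knob at (239,204), and the board corners at about (200,147) and (350,190).

```bash
cat >> h.py <<'E'
def cam(n,o=None):
    m=optics.camera_model(n)
    if n=='wrist':
        T=np.eye(4);T[:3,:3]=rot(o).as_matrix();T[:3,3]=o['ee_pos'];W=T@np.array(m['tool_from_camera'])
    else: W=np.linalg.inv(np.array(m['camera_from_world']))
    return m,W
def rot(o): return R.from_euler('xyz',o['tool_rot'],degrees=True)
def proj(P,c):
    m,W=c;P=np.atleast_2d(P);p=(P-W[:3,3])@W[:3,:3]
    s=np.c_[p[:,0],-p[:,1]]/-p[:,2:];s=s*(1+m['k1']*(s**2).sum(1,keepdims=True))
    return s*[m['fx'],m['fy']]+[m['cx'],m['cy']]
def onplane(uv,c,z):
    m,W=c;uv=np.atleast_2d(uv).astype(float);d=(uv-[m['cx'],m['cy']])/[m['fx'],m['fy']];s=d.copy()
    for _ in range(8): s=d/(1+m['k1']*(s**2).sum(1,keepdims=True))
    r=np.c_[s[:,0],-s[:,1],-np.ones(len(s))]@W[:3,:3].T
    return W[:3,3]+r*((z-W[2,3])/r[:,2])[:,None]
def inc(o,pos,Rg):
    r=rot(o);return np.round(r.inv().apply(np.array(pos)-o['ee_pos'])/.25,3),np.round((r.inv()*Rg).as_rotvec(degrees=True)/45,3)
def trackpose(yaw,x,y): # track axes: rows x,y,z in columns ; downhill at heading yaw
    return R.from_euler('z',yaw,degrees=True)*R.from_euler('y',22,degrees=True),np.array([x,y,.15])
E
python3 - <<'E'
from h import *
from scipy.optimize import least_squares
c=cam('top');im=cv2.imread('pics/top0.png')
hsv=cv2.cvtColor(im,cv2.COLOR_BGR2HSV)
m=((hsv[...,1]>110)&(hsv[...,0]<18)).astype(np.uint8);m[:190]=0;m[230:]=0;m[:,:385]=0;m[:,425:]=0
cnt=max(cv2.findContours(m,0,1)[0],key=cv2.contourArea);rr=cv2.minAreaRect(cnt);print('block',rr)
print(onplane(cv2.boxPoints(rr),c,.03).round(3).tolist(), onplane(rr[0],c,.03))
g=cv2.cvtColor(im,cv2.COLOR_BGR2GRAY);b=((g>175)).astype(np.uint8);b[:130]=0;b[210:]=0;b[:,:190]=0;b[:,365:]=0
cnt=max(cv2.findContours(b,0,1)[0],key=cv2.contourArea);print(cv2.minAreaRect(cnt),cv2.approxPolyDP(cnt,4,True)[:,0].tolist())
def f(p):
    Rt,t=trackpose(*p);P=Rt.apply([[-.16,-.063,.005],[-.16,.063,.005],[0,-.015,.014],[0,.015,.014],[-.063,-.1,.029]])+t
    return (proj(P,c)-[[200,191.5],[200,147],[263,176],[263,164.5],[239,204]]).ravel()
s=least_squares(f,[-90,.63,.1]);print(s.x,s.fun.round(1))
for n in('wt',):
  print(optics.camera_model('top')['fx'])
E
```

```text
block ((404.84246826171875, 210.24658203125), (20.482200622558594, 15.917596817016602), 69.44395446777344)
[[0.547, -0.309, 0.03], [0.565, -0.357, 0.03], [0.504, -0.378, 0.03], [0.486, -0.33, 0.03]] [[ 0.5254576  -0.34359891  0.03      ]]
((269.5, 169.0), (40.0, 139.0), 90.0) [[200, 150], [201, 189], [339, 189], [334, 154]]
[-88.05513655   0.62791664   0.0992035 ] [ 1.6  0.4  1.5 -1.4 -2.1 -0.5 -2.3  0.6  1.   0.9]
390.43213936725056
```

Run:
```python
from h import *
o=telemetry.get_obs()
def dn(y): return R.from_euler('z',y,degrees=True)*R.from_euler('x',180,degrees=True)
print(inc(o,[.37,-.46,.24],dn(60)))
```

```text
(array([ 0.905, -0.319,  0.053]), array([ 0.   , -0.   , -0.972]))
```

servo_tool(increments="0.2 -0.06 0.01 0 0 -0.2;0.4 -0.13 0.02 0 0 -0.42;0.6 -0.2 0.03 0 0 -0.64;0.8 -0.27 0.05 0 0 -0.86;0.905 -0.319 0.053 0 0 -0.972", claw=-1)

```text
t: 1.32
ee_pos: [0.3726, -0.4575, 0.2398]
tool_rot: [180.0, -0.1, 60.4]
wrist_force: [0.1, 0.4, -0.1]
opening: 0.0856
grip_force: 0.0
```

Run:
```python
from h import *
o=telemetry.get_obs();print(o['t'],o['ee_pos'],o['tool_rot'],o['q'])
def dn(y): return R.from_euler('z',y,degrees=True)*R.from_euler('x',180,degrees=True)
print(inc(o,[.525,-.344,.20],dn(109)))
```

```text
1.325 [ 0.37256032 -0.45754088  0.239842  ] [ 1.79995156e+02 -7.20723389e-02  6.04333030e+01] [ 57.30832839  18.6027947  -12.25730019  85.04547959   3.91652239
  76.79272927  15.20963702]
(array([0.696, 0.306, 0.16 ]), array([ 1.000e-03, -1.000e-03, -1.079e+00]))
```

servo_tool(increments="0.2 0.08 0.04 0 0 -0.23;0.4 0.16 0.08 0 0 -0.45;0.56 0.24 0.12 0 0 -0.67;0.696 0.306 0.16 0 0 -0.89;0.696 0.306 0.16 0 0 -1")

```text
t: 1.95
ee_pos: [0.5252, -0.3445, 0.1989]
tool_rot: [180.0, -0.1, 105.5]
wrist_force: [-0.1, -1.8, 0.7]
opening: 0.0852
grip_force: 0.0
```

Run:
```python
from h import *
o=telemetry.get_obs();print(o['t'],o['ee_pos'],o['tool_rot'],o['q'])
im=optics.capture('wrist');cv2.imwrite('pics/w1.png',im);c=cam('wrist',o)
hsv=cv2.cvtColor(im,cv2.COLOR_BGR2HSV)
print([(d['point'],d['p']) for d in optics.pinpoint('wrist','block')][:3], proj([.525,-.344,.034],c))
```

```text
1.95 [ 0.52524448 -0.34449425  0.19894624] [ 1.79977513e+02 -1.38703559e-01  1.05486799e+02] [ 47.1376905   25.94677207 -23.35185426  81.61769751  10.23857081
  74.62350475  38.65199989]
[([351.8, 304.0], 0.95), ([193.6, 140.4], 0.89), ([321.2, 189.3], 0.81)] [[319.37715373 190.36399362]]
```

View pics/w1.png

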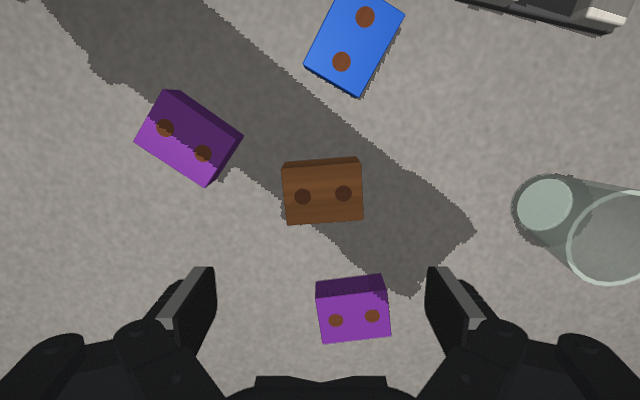

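The wrist view shows the brown block at (321,190) lying on its broad face, with its length roughly along image x. A purple look-alike sits below it at (353,310) on the tool's -x side, so I'll limit the pick tilt to about 36°.

```bash
cat >> h.py <<'E'
from scipy.optimize import minimize
C8=np.array([[i,j,k] for i in(-1,1) for j in(-1,1) for k in(-1,1)])*[.033,.025,.017]
def hullmask(P,c):
    a=np.zeros((400,640),np.uint8);cv2.fillConvexPoly(a,cv2.convexHull(np.round(proj(P,c)*16).astype(np.int32)),1,cv2.LINE_8,4);return a
def brown(im):
    h=cv2.cvtColor(im,cv2.COLOR_BGR2HSV);m=((h[...,0]<20)&(h[...,1]>85)&(h[...,2]>25)).astype(np.uint8)
    n,l,s,_=cv2.connectedComponentsWithStats(cv2.morphologyEx(m,cv2.MORPH_CLOSE,np.ones((9,9))));return (l==1+s[1:,4].argmax()).astype(np.uint8)
def fitmask(m,c,model,x0,d):
    f=lambda x:-(lambda a:(a&m).sum()/(a|m).sum())(hullmask(model(x),c))
    S=np.vstack([x0]+[np.array(x0)+np.eye(len(x0))[i]*d[i] for i in range(len(x0))])
    r=minimize(f,x0,method='Nelder-Mead',options=dict(initial_simplex=S,xatol=1e-5,fatol=1e-5,maxiter=400));return r.x,r.fun
def dn(y,tilt=0): # tool down at yaw; tilt>0 leans the body toward tool +x
    return R.from_euler('z',y,degrees=True)*R.from_euler('x',180,degrees=True)*R.from_euler('y',-tilt,degrees=True)
E
python3 - <<'E'
from h import *
o=telemetry.get_obs();c=cam('wrist',o);m=brown(cv2.imread('pics/w1.png'))
print(cv2.boundingRect(m),m.sum())
mod=lambda x:R.from_euler('z',x[2]*100,degrees=True).apply(C8)+[x[0],x[1],.017]
x,v=fitmask(m,c,mod,[.525,-.344,.17],[.01,.01,.05]);print(x,v)
yaw=x[2]*100;g=dn(yaw+90,-36);z=g.apply([0,0,1]);print('toolz',z,g.apply([1,0,0]))
b=np.array([x[0],x[1],.017])
for back in(.08,.006): print(inc(o,b-z*back,g),(b-z*back).round(4))
E
```

```text
(281, 156, 83, 69) 4994
[ 0.52630964 -0.35163643  0.1971284 ] -0.9476280834914611
toolz [-0.19826363  0.55333809 -0.80901699] [-0.27288647  0.76160454  0.58778525]
(array([-0.206,  0.024,  0.472]), array([ 0.032,  0.799, -0.101])) [ 0.5422 -0.3959  0.0817]
(array([-0.032,  0.01 ,  0.711]), array([ 0.032,  0.799, -0.101])) [ 0.5275 -0.355   0.0219]
```

Run:
```python
from h import *
o=telemetry.get_obs();c=cam('wrist',o);im=cv2.imread('pics/w1.png');m=brown(im)
a=hullmask(R.from_euler('z',19.71,degrees=True).apply(C8)+[.5263,-.3516,.017],c)
v=im.copy();
for q,k in((m,(0,255,0)),(a,(0,0,255))): cv2.drawContours(v,cv2.findContours(q,0,1)[0],-1,k,1)
cv2.imwrite('pics/ov.png',cv2.resize(v[130:250,250:400],None,fx=4,fy=4,interpolation=0))
```

```text
(no output)
```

View pics/ov.png

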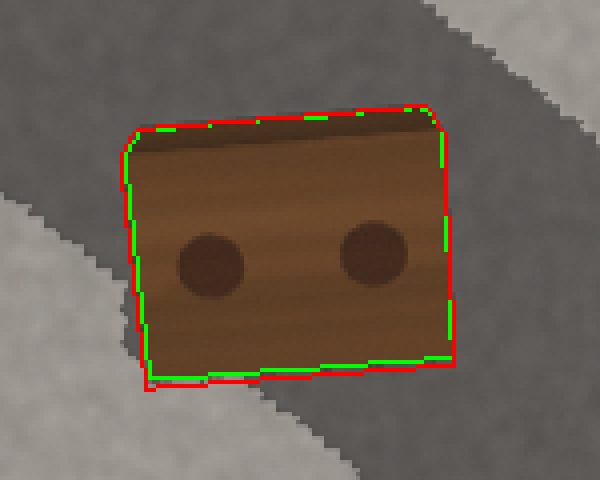

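The overlay shows the model outline within 1–2 px of the block's, so the fit is good.

servo_tool(increments="-0.06 0 0.1 0 0.22 -0.03;-0.12 0.01 0.22 0.01 0.44 -0.06;-0.17 0.02 0.34 0.02 0.66 -0.09;-0.206 0.024 0.472 0.032 0.8 -0.1;-0.206 0.024 0.472 0.032 0.8 -0.1")

```text
t: 2.68
ee_pos: [0.5377, -0.3958, 0.0693]
tool_rot: [-179.1, -36.9, 108.9]
wrist_force: [-0.1, -0.1, -1.2]
opening: 0.0854
grip_force: 0.0
```

Run:
```python
from h import *
o=telemetry.get_obs();print(o['t'],o['ee_pos'],o['tool_rot'],o['q'].round(1))
g=dn(109.7,-36);z=g.apply([0,0,1]);b=np.array([.5264,-.3512,.017])
for back in(.04,.006): print(inc(o,b-z*back,g))
```

```text
2.675 [ 0.53765274 -0.39582247  0.06934291] [-179.14257083  -36.92535498  108.85562449] [ 50.3  63.3 -22.8  43.7  -0.4 106.2  53. ]
(array([0.023, 0.018, 0.117]), array([-0.008, -0.021, -0.015]))
(array([0.021, 0.019, 0.253]), array([-0.008, -0.021, -0.015]))
```

servo_tool(increments="0 0 0 0 0 0;0 0 0 0 0 0")

```text
t: 2.92
ee_pos: [0.5439, -0.3966, 0.0882]
tool_rot: [179.7, -35.5, 109.8]
wrist_force: [-0.2, -0.5, 0.9]
opening: 0.0854
grip_force: 0.0
```

Run:
```python
from h import *
o=telemetry.get_obs();print(o['t'],o['ee_pos'],o['tool_rot'],o['q'].round(1))
g=dn(109.7,-36);z=g.apply([0,0,1]);b=np.array([.5264,-.3512,.017])
for back in(.04,.006): print(inc(o,b-z*back,g))
```

```text
2.925 [ 0.54388667 -0.39661657  0.08822281] [179.68185908 -35.51067228 109.81977718] [ 50.1  61.7 -23.1  43.7  -0.4 106.2  53. ]
(array([-0.008, -0.005,  0.185]), array([0.006, 0.011, 0.002]))
(array([-0.007, -0.006,  0.321]), array([0.006, 0.011, 0.002]))
```

servo_tool(increments="0 0 0.04 0 0 0;0 0 0.08 0 0 0;0 0 0.12 0 0 0;0 0 0.15 0 0 0;0 0 0.15 0 0 0")

```text
t: 3.55
ee_pos: [0.5344, -0.3744, 0.0509]
tool_rot: [-180.0, -36.1, 109.7]
wrist_force: [0.3, -0.6, -1.0]
opening: 0.0854
grip_force: 0.0
```

Run:
```python
from h import *
o=telemetry.get_obs();print(o['t'],o['ee_pos'],o['tool_rot'],o['qd'].round(1))
g=dn(109.7,-36);z=g.apply([0,0,1]);b=np.array([.5264,-.3512,.017])
for back in(.04,.006): print(inc(o,b-z*back,g))
im=optics.capture('wrist');m=brown(im);c=cam('wrist',o);cv2.imwrite('pics/w2.png',im)
mod=lambda x:R.from_euler('z',x[2]*100,degrees=True).apply(C8)+[x[0],x[1],.017]
print(fitmask(m,c,mod,[.5264,-.3512,.197],[.005,.005,.03]))
```

```text
3.55 [ 0.53443966 -0.37438127  0.05091136] [-179.97314017  -36.10862874  109.65970919] [ 0.1 -0.1 -0.  -1.7 -0.   0.8 -0.1]
(array([-0.   ,  0.001,  0.007]), array([-0.   , -0.002, -0.001]))
(array([-0.001,  0.001,  0.143]), array([-0.   , -0.002, -0.001]))
(array([ 0.52837827, -0.34676375,  0.20382533]), np.float64(-0.9492972780644013))
```

Run:
```python
from h import *
o=telemetry.get_obs();c=cam('wrist',o);im=cv2.imread('pics/w2.png');m=brown(im)
for p,y,k in(([.5284,-.3468,.017],20.4,(0,0,255)),([.5264,-.3512,.017],19.7,(255,255,0))):
  cv2.drawContours(im,cv2.findContours(hullmask(R.from_euler('z',y,degrees=True).apply(C8)+p,c),0,1)[0],-1,k,1)
cv2.drawContours(im,cv2.findContours(m,0,1)[0],-1,(0,255,0),1)
cv2.imwrite('pics/ov2.png',im)
```

```text
(no output)
```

View pics/ov2.png

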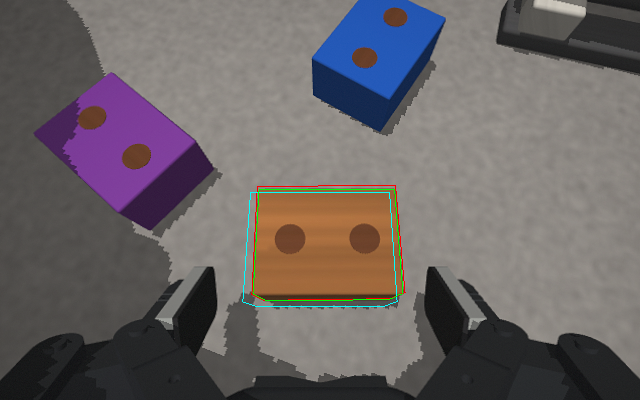

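The block sits between the open fingers, and the closer fit is shifted a few mm from the first. I'll go in on the blended estimate.

servo_tool(increments="0.004 0.004 0.05 0 0 0;0.007 0.008 0.1 0 0 0;0.007 0.008 0.148 0 0 0;0.007 0.008 0.148 0 0 0;0.007 0.008 0.148 0 0 0")

```text
t: 4.22
ee_pos: [0.529, -0.3527, 0.023]
tool_rot: [180.0, -36.0, 109.7]
wrist_force: [-0.1, 0.1, 0.2]
opening: 0.0851
grip_force: 0.0
```

servo_tool(increments="0 0 0 0 0 0;0 0 0 0 0 0;0 0 0 0 0 0;0 0 0 0 0 0;0 0 0 0 0 0", claw=1, newtons=30)

```text
t: 4.85
ee_pos: [0.5292, -0.3529, 0.0233]
tool_rot: [179.9, -36.0, 109.7]
wrist_force: [0.9, -3.1, 6.0]
opening: 0.0657
grip_force: 34.2
```

servo_tool(increments="0.03 0 -0.04 0 0 0;0.12 0 -0.16 0 0 0;0.24 0 -0.33 0 0 0;0.353 0 -0.485 0 0 0;0.353 0 -0.485 0 0 0")

```text
t: 5.48
ee_pos: [0.5305, -0.3529, 0.1781]
tool_rot: [179.6, -35.7, 109.9]
wrist_force: [-0.1, 0.5, -1.5]
opening: 0.0655
grip_force: 33.6
```

Run:
```python
from h import *
o=telemetry.get_obs();print(o['t'],o['ee_pos'],o['tool_rot'],o['q'].round(1),o['opening'],o['grip_force'])
Rt,t=trackpose(-88.05,.628,.099)
# tool y along -+track y, leaning uphill: tilt from world vertical = 32 toward tool +x (uphill heading 91.95)
g=dn(91.95,32);print(g.as_matrix().round(3), (Rt.as_matrix()).round(3))
print('toolz in track',Rt.inv().apply(g.apply([0,0,1])))
# vertical midway with camera looking at gate
P=np.array([.60,.16,.37]);print(inc(o,P,dn(92,20)),inc(o,[.55,-.1,.3],dn(100,-5)))
```

```text
5.475 [ 0.53047771 -0.35288336  0.17810403] [179.62165917 -35.65931344 109.88227949] [ 50.7  52.3 -25.1  50.3  -3.  108.4  49.3] 0.06554934343138323 33.63422334194183
[[-0.029  0.999  0.018]
 [ 0.848  0.034 -0.53 ]
 [-0.53   0.    -0.848]] [[ 0.032  0.999  0.013]
 [-0.927  0.034 -0.374]
 [-0.375 -0.     0.927]]
toolz in track [ 8.09016994e-01  4.96889493e-17 -5.87785252e-01]
(array([1.938, 0.956, 0.452]), array([-0.049, -1.228,  0.405])) (array([1.036, 0.416, 0.146]), array([-0.069, -0.68 ,  0.206]))
```

servo_tool(increments="0.12 0.05 -0.03 -0.01 -0.1 0.03;0.35 0.14 0.02 -0.02 -0.25 0.08;0.6 0.24 0.07 -0.04 -0.42 0.13;0.83 0.33 0.12 -0.06 -0.58 0.17;1 0.4 0.146 -0.069 -0.68 0.206")

```text
t: 6.1
ee_pos: [0.5469, -0.1044, 0.2915]
tool_rot: [-179.7, -5.1, 100.1]
wrist_force: [0.9, 0.5, -0.9]
opening: 0.0657
grip_force: 33.9
```

Run:
```python
from h import *
o=telemetry.get_obs();print(o['t'],o['ee_pos'],o['tool_rot'],o['q'].round(1),o['opening'],o['grip_force'])
print(inc(o,[.6,.11,.37],dn(92,15)))
```

```text
6.1 [ 0.54692419 -0.10442631  0.29148316] [-179.73096052   -5.12221012  100.09556764] [ 33.4  16.6 -29.2  82.8   3.2  84.2  14.9] 0.06569951678451078 33.93321454524994
(array([ 0.832,  0.358, -0.242]), array([ 0.01 , -0.446,  0.181]))
```

servo_tool(increments="0.17 0.07 -0.05 0 -0.08 0.04;0.34 0.16 -0.1 0 -0.18 0.08;0.51 0.25 -0.16 0.01 -0.28 0.12;0.67 0.34 -0.22 0.01 -0.38 0.16;0.72 0.37 -0.25 0.01 -0.446 0.18")

```text
t: 6.72
ee_pos: [0.6088, 0.0836, 0.3684]
tool_rot: [-179.8, 14.8, 92.3]
wrist_force: [0.1, -0.4, -2.0]
opening: 0.0655
grip_force: 34.0
```

servo_tool(increments="0 0 0 0 0 0;0 0 0 0 0 0;0 0 0 0 0 0")

```text
t: 7.1
ee_pos: [0.6092, 0.0767, 0.3684]
tool_rot: [-179.8, 14.8, 91.8]
wrist_force: [-0.0, 1.0, -0.9]
opening: 0.0659
grip_force: 34.0
```

Run:
```python
from h import *
o=telemetry.get_obs();print(o['t'],o['ee_pos'],o['tool_rot'],o['q'].round(1),o['qd'].round(1))
im=optics.capture('wrist');c=cam('wrist',o);cv2.imwrite('pics/w3.png',im)
for n in('gate_line','lever_knob','stop_face'): print(n,[(d['point'],d['p']) for d in optics.pinpoint('wrist',n)][:2])
Rt,t=trackpose(-88.05,.628,.099)
P=Rt.apply([[0,-.015,.014],[0,.015,.014],[-.063,-.1,.029],[-.16,-.063,.005],[-.16,.063,.005],[.26,0,0]])+t
print(proj(P,c).round(1).tolist())
```

```text
7.1 [0.60916469 0.07668742 0.36838409] [-179.83834984   14.84433946   91.81628603] [  2.4  24.4 -31.5  65.   26.1  99.8 -22.5] [ 0.1 -0.2 -0.2 -0.2  0.1  0.1 -0.1]
gate_line [([350.6, 90.4], 0.9)]
lever_knob [([207.4, 36.8], 0.6)]
stop_face [([349.3, 86.5], 0.66), ([152.9, 170.6], 0.47)]
[[325.6, 104.1], [360.9, 104.0], [201.5, 42.0], [230.9, -175.7], [487.7, -177.9], [334.2, 243.6]]
```

View pics/w3.png

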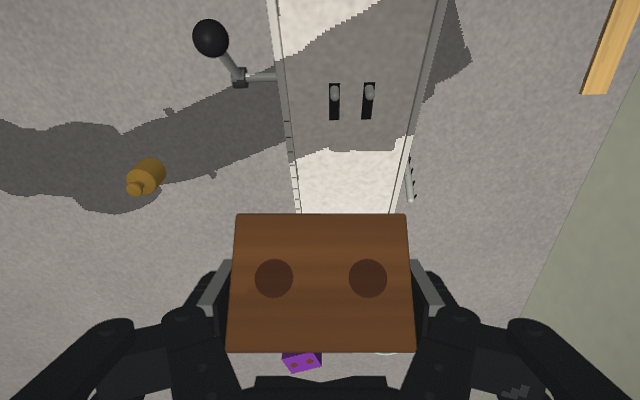

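The wrist view shows the block firmly held. The peg tops are at (335,91) and (369,91), the knob at (210,38), and the brass weight at (145,177).

Run:
```python
from h import *
from scipy.optimize import least_squares
o=telemetry.get_obs();c=cam('wrist',o);im=cv2.imread('pics/w3.png')
def f(p):
    Rt,t=trackpose(p[0],p[1],p[2]);P=Rt.apply([[0,-.015,.014],[0,.015,.014],[-.063,-.1,.029]])+t
    return np.r_[(proj(P,c)-[[335,91],[369.3,91],[210,38]]).ravel()]
s=least_squares(f,[-88,.628,.099]);print(s.x,s.fun.round(1))
Rt,t=trackpose(*s.x)
for y in(-.063,.063,-.056,.056): print(y,proj(Rt.apply([[-.07,y,.005],[.0,y,.005],[.1,y,.005]])+t,c).round(0).tolist())
m=brown(im);r=rot(o);p=o['ee_pos']
q0=R.from_euler('x',180,degrees=True) # block x~tool y; nominal block pose in tool
def mod(x):
    # block frame in tool: x->tool y, rotated about tool y by angle a ; z(thickness)
    B=R.from_euler('y',x[3]*100,degrees=True)*R.from_matrix(np.array([[0,1,0],[1,0,0],[0,0,-1.]]).T)
    return r.apply(B.apply(C8)+x[:3])+p
for a in(.30,.36,-.36):
  x,v=fitmask(m,c,mod,[0,0,.006,a],[.004,.004,.004,.04]);print(x,v)
```

```text
[-83.98705919   0.63560023   0.11036478] [ 0.4  2.2  2.1 -0.5 -2.1 -0.8]
-0.063 [[263.0, 5.0], [279.0, 91.0], [294.0, 169.0]]
0.063 [[446.0, -11.0], [428.0, 80.0], [411.0, 161.0]]
-0.056 [[273.0, 4.0], [287.0, 90.0], [300.0, 169.0]]
0.056 [[436.0, -10.0], [419.0, 80.0], [404.0, 162.0]]
[-0.0008957   0.00053121  0.01323039  0.25416921] -0.9345830589875673
[-0.00104928  0.00065692  0.01263646  0.28942235] -0.928433119045775
[ 9.39449324e-05  5.02946988e-04  1.08897552e-02 -3.82732011e-01] -0.9916719292706031
```

Run:
```python
from h import *
o=telemetry.get_obs()
print(inc(o,[.63,.055,.30],dn(93,-10)))
```

```text
(array([-0.02 ,  0.081,  0.29 ]), array([-0.004,  0.551, -0.026]))
```

servo_tool(increments="-0.01 0.02 0.07 0 0.15 0;-0.02 0.05 0.14 0 0.3 -0.01;-0.02 0.08 0.22 0 0.45 -0.02;-0.02 0.081 0.29 0 0.551 -0.026;-0.02 0.081 0.29 0 0.551 -0.026")

```text
t: 7.92
ee_pos: [0.6299, 0.0521, 0.2978]
tool_rot: [-179.6, -9.9, 92.7]
wrist_force: [-0.2, 0.1, 0.0]
opening: 0.0652
grip_force: 34.0
```

servo_tool(increments="0 0 0 0 0 0;0 0 0 0 0 0;0 0 0 0 0 0")

```text
t: 8.3
ee_pos: [0.6301, 0.0575, 0.3008]
tool_rot: [-179.9, -10.0, 93.2]
wrist_force: [0.6, 0.3, -0.5]
opening: 0.0655
grip_force: 34.0
```

Run:
```python
from h import *
o=telemetry.get_obs();print(o['t'],o['ee_pos'],o['tool_rot'],o['q'].round(1),o['qd'].round(1))
im=optics.capture('wrist');c=cam('wrist',o);cv2.imwrite('pics/w4.png',im)
print([(d['point'],d['p']) for d in optics.pinpoint('wrist','lever_knob')][:2])
for y in(.099,.1104):
  Rt,t=trackpose(-86,.632,y)
  print(proj(Rt.apply([[0,-.015,.014],[0,.015,.014],[-.063,-.1,.029],[0,-.063,.005],[0,.063,.005]])+t,c).round(1).tolist())
```

```text
8.3 [0.63012556 0.05749567 0.30080251] [-179.90993956   -9.96040529   93.19754   ] [ 20.6  26.1 -35.1  71.3   4.8  85.5  -8.6] [ 0.3  0.3  0.4  0.2 -0.2 -0.1  0.1]
[([171.7, 91.7], 0.72)]
[[305.7, 183.4], [345.4, 182.9], [166.8, 105.0], [244.3, 179.2], [406.5, 177.1]]
[[306.5, 168.3], [346.4, 167.8], [166.8, 86.3], [244.7, 164.5], [407.8, 162.3]]
```

View pics/w4.png

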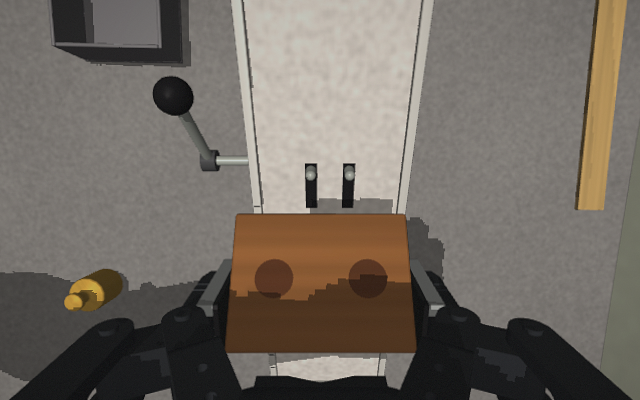

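The pegs are at (310.5,172) and (348.5,172), the knob at (173,95). The outer rim edges run (232,0)→(253,200) and (434,0)→(408,200).

Run:
```python
from h import *
from scipy.optimize import least_squares
o=telemetry.get_obs();c=cam('wrist',o)
S=np.linspace(-.155,.05,60)
def f(p):
    Rt,t=trackpose(p[0],p[1],p[2]);P=Rt.apply([[0,-.015,.014],[0,.015,.014],[-.063,-.1,.029]])+t
    res=list((proj(P,c)-[[310.5,172],[348.5,172],[173,95]]).ravel())
    for y,pts in((-.063,((232,0),(253,200))),(.063,((434,0),(408,200)))):
        q=proj(Rt.apply(np.c_[S,0*S+y,0*S+.005])+t,c)
        for u,v in pts: res.append(np.interp(v,q[:,1],q[:,0])-u)
    return np.array(res)
s=least_squares(f,[-88,.628,.1]);print(s.x,s.fun.round(1))
m=brown(cv2.imread('pics/w4.png'));print(cv2.boundingRect(m))
```

```text
[-86.32603359   0.63571518   0.1058495 ] [ 0.6  1.7  2.5  1.4 -0.2 -2.8 -2.4 -0.2  0.1  0.2]
(225, 214, 192, 139)
```

```bash
cat >> h.py <<'E'
TP=trackpose(-86.4,.635,.106)
G=dn(-86.4+180,31)
def place(x,y,z,back=.009): return TP[0].apply([x,y,z])+TP[1]-G.apply([0,0,1])*back
E
python3 - <<'E'
from h import *
o=telemetry.get_obs()
print(inc(o,place(-.035,0,.085),G),place(-.035,0,.085),place(-.027,0,.028))
print(TP[0].inv().apply(G.apply(np.eye(3))).round(3))
E
```

```text
(array([0.178, 0.031, 0.237]), array([-0.005, -0.91 , -0.009])) [0.63467065 0.11123487 0.24963636] [0.63379566 0.12514247 0.19379003]
[[-0.602  0.    -0.799]
 [ 0.     1.     0.   ]
 [ 0.799 -0.    -0.602]]
```

servo_tool(increments="0.02 0.01 0 0 -0.22 0;0.06 0.02 0.05 0 -0.44 0;0.12 0.03 0.14 0 -0.66 0;0.178 0.031 0.2 0 -0.87 0;0.178 0.031 0.237 0 -0.91 -0.01")

```text
t: 9.02
ee_pos: [0.6331, 0.1168, 0.2467]
tool_rot: [-179.5, 31.0, 94.4]
wrist_force: [0.1, 0.4, -1.2]
opening: 0.0656
grip_force: 34.0
```

servo_tool(increments="0 0 0 0 0 0;0 0 0 0 0 0;0 0 0 0 0 0;0 0 0 0 0 0")

```text
t: 9.52
ee_pos: [0.6352, 0.1092, 0.2501]
tool_rot: [-179.8, 30.9, 93.5]
wrist_force: [0.1, -0.5, -1.2]
opening: 0.0656
grip_force: 34.0
```

Run:
```python
from h import *
o=telemetry.get_obs();print(o['t'],o['ee_pos'],o['tool_rot'],o['q'].round(1),o['qd'].round(1),o['wrist_force'])
for a in((-.03,0,.045),(-.027,0,.028)): print(inc(o,place(*a),G))
im=optics.capture('wrist');cv2.imwrite('pics/w5.png',im);im=optics.capture('scene');cv2.imwrite('pics/s5.png',im[150:300,200:520].repeat(2,0).repeat(2,1))
```

```text
9.525 [0.63521264 0.10918459 0.25012893] [-179.81191318   30.9290379    93.49046267] [-10.4  33.7 -26.7  70.6  40.5  96.3 -33.6] [-0.5  0.3 -0.1  0.2  0.  -0.  -0. ] [ 0.12878356 -0.54981432 -1.17575337]
(array([ 0.124, -0.001,  0.11 ]), array([-0.005, -0.002, -0.002]))
(array([ 0.171, -0.001,  0.16 ]), array([-0.005, -0.002, -0.002]))
```

View pics/s5.png

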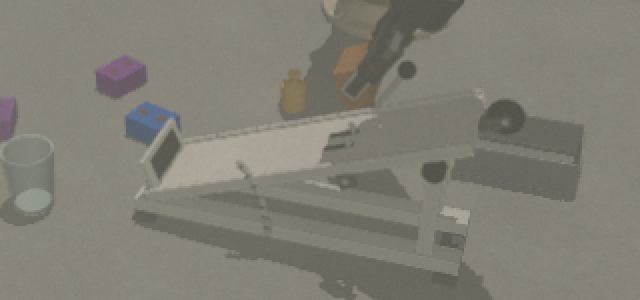

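The block hangs above the track on edge, uphill of the pegs and parallel to the slope, with clearance all round.

servo_tool(increments="0.03 0 0.03 0 0 0;0.06 0 0.055 0 0 0;0.09 0 0.08 0 0 0;0.12 0 0.108 0 0 0;0.12 0 0.108 0 0 0")

```text
t: 10.25
ee_pos: [0.6334, 0.1226, 0.2093]
tool_rot: [-179.6, 31.0, 93.8]
wrist_force: [-0.5, 0.1, -0.5]
opening: 0.0658
grip_force: 34.0
```

servo_tool(increments="0.02 0 0.02 0 0 0;0.035 0 0.035 0 0 0;0.035 0 0.035 0 0 0;0.035 0 0.035 0 0 0")

```text
t: 10.75
ee_pos: [0.6338, 0.1252, 0.1988]
tool_rot: [-179.7, 31.0, 93.7]
wrist_force: [0.3, -0.2, 0.0]
opening: 0.0655
grip_force: 34.0
```

Run:
```python
from h import *
o=telemetry.get_obs();print(o['t'],o['ee_pos'],o['tool_rot'],o['qd'].round(1),o['wrist_force'])
for a in((-.03,0,.045),(-.027,0,.028)): print(inc(o,place(*a),G))
print('block in track',TP[0].inv().apply(o['ee_pos']+rot(o).apply([0,0,.009])-TP[1]))
c=cam('scene');im=optics.capture('scene')
m=brown(im[:, :]*1);
Rt,t=TP
for z in(.025,.032):
  a=hullmask(Rt.apply(np.c_[C8[:,2]-.027,C8[:,0],C8[:,1]+z])+t,c);cv2.drawContours(im,cv2.findContours(a,0,1)[0],-1,(0,0,255) if z<.03 else (255,255,0),1)
cv2.imwrite('pics/s6.png',cv2.resize(im[170:270,310:450],None,fx=5,fy=5,interpolation=0))
```

```text
10.75 [0.63376826 0.12521716 0.19882006] [-179.72930533   30.96175068   93.65481999] [ 0.1 -0.2 -0.  -0.1 -0.1  0.   0. ] [ 0.30602582 -0.2232813   0.02337942]
(array([-0.037, -0.   , -0.033]), array([-0.005, -0.001,  0.001]))
(array([0.01 , 0.   , 0.017]), array([-0.005, -0.001,  0.001]))
block in track [-2.89586493e-02 -6.07456263e-05  3.26304726e-02]
```

View pics/s6.png

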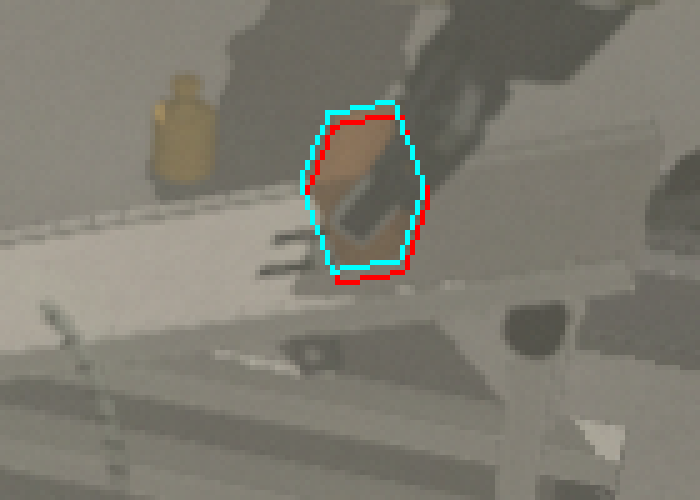

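The block matches the predicted outline about 7 mm above the track. I'll lower it in small steps and watch the force.

servo_tool(increments="0.007 0 0.005 0 0 0;0.013 0 0.01 0 0 0;0.013 0 0.01 0 0 0")

```text
t: 11.18
ee_pos: [0.6335, 0.1268, 0.1946]
tool_rot: [-179.7, 31.0, 93.7]
wrist_force: [-0.2, -0.3, -1.1]
opening: 0.0657
grip_force: 34.0
```

servo_tool(increments="0.003 0 0.002 0 0 0;0.006 0 0.005 0 0 0;0.006 0 0.005 0 0 0")

```text
t: 11.55
ee_pos: [0.6338, 0.1269, 0.1937]
tool_rot: [-179.8, 31.0, 93.6]
wrist_force: [-1.0, -0.6, 3.6]
opening: 0.0652
grip_force: 34.4
```

servo_tool(increments="0 0 0 0 0 0;0 0 0 0 0 0;0 0 0 0 0 0;0 0 0 0 0 0;0 0 0 0 0 0", claw=-1)

```text
t: 12.18
ee_pos: [0.6335, 0.1274, 0.1929]
tool_rot: [-179.7, 31.0, 93.7]
wrist_force: [-1.1, 0.6, 0.7]
opening: 0.0853
grip_force: 0.0
```

Run:
```python
from h import *
o=telemetry.get_obs();print(o['t'],o['ee_pos'],o['opening'],o['wrist_force'])
c=cam('scene');im=optics.capture('scene');Rt,t=TP
a=hullmask(Rt.apply(np.c_[C8[:,2]-.021,C8[:,0],C8[:,1]+.025])+t,c);cv2.drawContours(im,cv2.findContours(a,0,1)[0],-1,(0,0,255),1)
w=optics.capture('wrist')
cv2.imwrite('pics/s7.png',np.vstack([cv2.resize(im[180:260,310:450],(640,366),interpolation=0),cv2.resize(w,(320,200)).repeat(1,0) if 0 else np.hstack([cv2.resize(w,(352,220)),np.zeros((220,288,3),np.uint8)])]))
```

```text
12.175 [0.63353948 0.12742068 0.1929194 ] 0.08527857669713625 [-1.05554484  0.55756732  0.68046382]
```

View pics/s7.png

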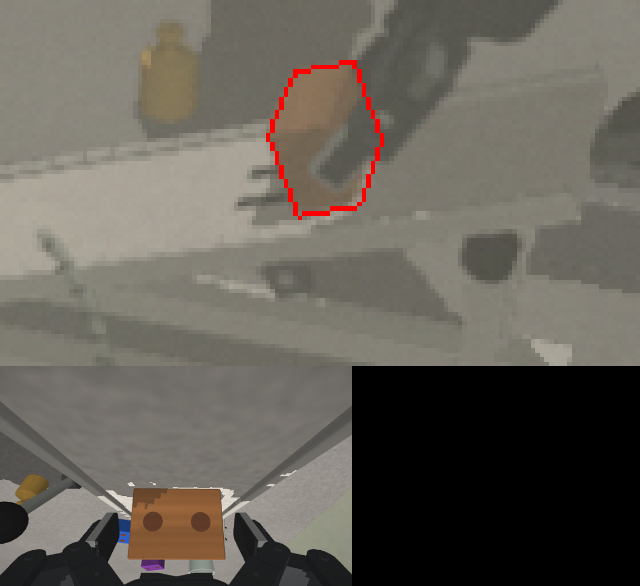

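The block stands on its narrow face exactly at the expected outline, and both fingers are clear of it. I'll back out along the tool axis.

servo_tool(increments="0 0 -0.06 0 0 0;0 0 -0.2 0 0 0;0 0 -0.36 0 0 0;0 0 -0.52 0 0 0;0 0 -0.6 0 0 0")

```text
t: 12.9
ee_pos: [0.6289, 0.2069, 0.3247]
tool_rot: [-179.9, 30.8, 93.7]
wrist_force: [-0.3, 0.4, -0.9]
opening: 0.0851
grip_force: 0.0
```

Run:
```python
from h import *
o=telemetry.get_obs();print(o['t'],o['ee_pos'],o['q'].round(1))
K=TP[0].apply([-.063,-.1,.029])+TP[1];A=TP[0].apply([0,-.1,-.02])+TP[1];print(K,A)
im=optics.capture('wrist');c=cam('wrist',o);cv2.imwrite('pics/w8.png',im)
m=brown(im);Rt,t=TP
print(fitmask(m,c,lambda x:Rt.apply(R.from_euler('z',x[2]*100,degrees=True).apply(np.c_[C8[:,2],C8[:,0],C8[:,1]])+[x[0],x[1],.025])+t,[-.021,0,0],[.004,.004,.03]))
print(proj(K,c),[(d['point'],d['p']) for d in optics.cut_out('wrist','lever_knob')][:2])
for z in(.30,): print(inc(o,K+[0,.05,z-K[2]],dn(93.6,0)))
```

```text
12.9 [0.62892688 0.20686639 0.32474892] [-20.3  37.7 -27.1  54.7  41.2 109.3 -34. ]
[0.5322117  0.14717611 0.20048855] [0.53472689 0.1071983  0.13145632]
(array([-0.01577874,  0.0002183 , -0.01727703]), np.float64(-0.9627481989105605))
[[182.2285488  178.17835711]] [([194.9, 173.8], 0.9)]
(array([ 0.039, -0.388,  0.093]), array([-0.002,  0.684,  0.001]))
```

servo_tool(increments="0.01 -0.1 0.02 0 0.2 0;0.02 -0.2 0.04 0 0.4 0;0.03 -0.3 0.07 0 0.6 0;0.039 -0.388 0.093 0 0.684 0;0.039 -0.388 0.093 0 0.684 0", claw=1)

```text
t: 13.62
ee_pos: [0.5318, 0.1923, 0.2968]
tool_rot: [-179.7, 0.3, 93.3]
wrist_force: [-0.7, 0.9, -0.1]
opening: 0.0002
grip_force: 0.0
```

servo_tool(increments="0 0 0 0 0 0;0 0 0 0 0 0;0 0 0 0 0 0")

```text
t: 14.0
ee_pos: [0.5328, 0.1958, 0.2968]
tool_rot: [-179.7, 0.2, 93.6]
wrist_force: [-0.1, 0.3, -0.2]
opening: 0.0004
grip_force: 0.0
```

Run:
```python
from h import *
o=telemetry.get_obs();print(o['t'],o['ee_pos'],o['tool_rot'],o['q'].round(1),o['opening'])
K=TP[0].apply([-.063,-.1,.029])+TP[1]
im=optics.capture('wrist');c=cam('wrist',o);cv2.imwrite('pics/w9.png',im);print(proj(K,c),optics.pinpoint('wrist','lever_knob')[:2])
print(inc(o,K+[0,.045,0],dn(93.6,0)))
```

```text
14.0 [0.53279705 0.19577186 0.29677293] [-1.79723557e+02  1.67277020e-01  9.36006359e+01] [  5.7  17.8 -37.5  81.9  10.8  84.2 -28. ] 0.0003871732411042957
[[314.82888777 284.54929815]] []
(array([-0.013, -0.001,  0.385]), array([-0.006,  0.004,  0.   ]))
```

View pics/w9.png

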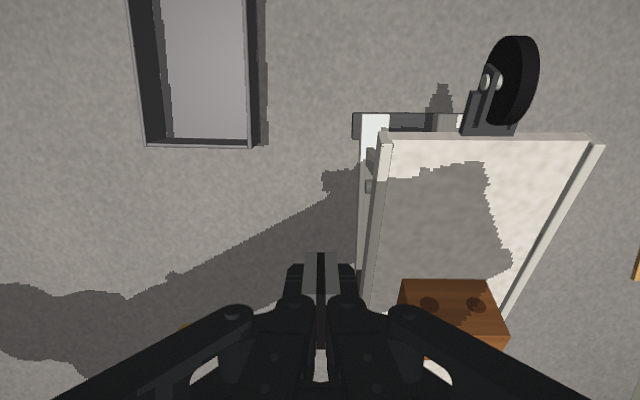

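The block still rests at the pegs. The knob is hidden behind the gripper, and the board edge is clear to the right of the closed fingers.

servo_tool(increments="-0.01 -0.015 0.1 0 0 0;-0.01 -0.015 0.2 0 0 0;-0.01 -0.015 0.3 0 0 0;-0.01 -0.015 0.347 0 0 0;-0.01 -0.015 0.347 0 0 0")

```text
t: 14.72
ee_pos: [0.5285, 0.1919, 0.2099]
tool_rot: [-179.7, 0.2, 93.5]
wrist_force: [0.8, 1.0, -0.3]
opening: 0.0001
grip_force: 0.0
```

servo_tool(increments="-0.03 0 0 0 0 0;-0.06 0 0 0 0 0;-0.09 0 0 0 0 0;-0.12 0 0 0 0 0;-0.15 0 0 0 0 0")

```text
t: 15.35
ee_pos: [0.5311, 0.1539, 0.2106]
tool_rot: [-179.8, 0.2, 93.5]
wrist_force: [-0.1, 0.3, -0.1]
opening: -0.0
grip_force: 0.2
```

servo_tool(increments="-0.04 0 0 0 0 0;-0.08 0 0 0 0 0;-0.12 0 0 0 0 0;-0.16 0 0 0 0 0;-0.18 0 0 0 0 0")

```text
t: 15.98
ee_pos: [0.5339, 0.1085, 0.2105]
tool_rot: [-179.7, 0.2, 93.5]
wrist_force: [0.1, 0.1, -0.2]
opening: 0.0002
grip_force: 0.0
```

servo_tool(increments="0 0 0 0 0 0;0 0 0 0 0 0;0 0 0 0 0 0;0 0 0 0 0 0")

```text
t: 16.48
ee_pos: [0.5337, 0.1099, 0.2106]
tool_rot: [-179.7, 0.2, 93.6]
wrist_force: [0.3, -0.6, 0.2]
opening: -0.0003
grip_force: 0.0
```

Run:
```python
from h import *
o=telemetry.get_obs();print(o['t'],o['ee_pos'],o['wrist_force'])
c=cam('scene');im=optics.capture('scene');Rt,t=TP
a=hullmask(Rt.apply(np.c_[C8[:,2]+.243,C8[:,0],C8[:,1]+.025])+t,c);cv2.drawContours(im,cv2.findContours(a,0,1)[0],-1,(0,0,255),1)
cv2.imwrite('pics/s10.png',cv2.resize(im[150:290,210:460],(750,420),interpolation=0))
```

```text
16.475 [0.533703   0.1098617  0.21056876] [ 0.25835249 -0.62501448  0.23268798]
```

View pics/s10.png

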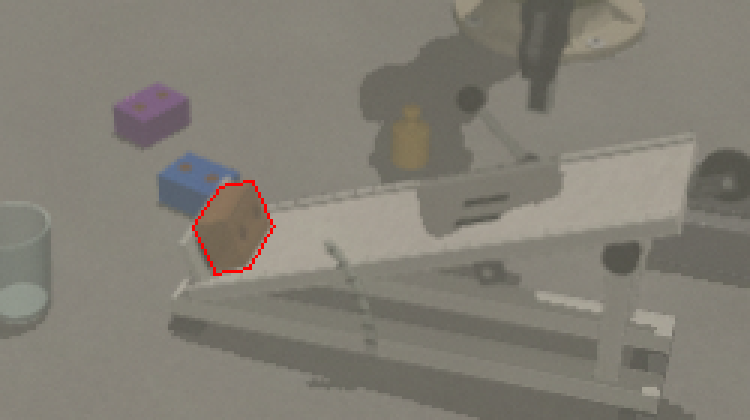

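The lever is fully over, and the block is at the end stop on its narrow face, inside the predicted outline. I'll raise the tool clear, then hand in.

servo_tool(increments="0.03 0 -0.06 0 0 0;0.06 0 -0.14 0 0 0;0.06 0 -0.22 0 0 0;0.06 0 -0.22 0 0 0;0.06 0 -0.22 0 0 0")

```text
t: 17.15
ee_pos: [0.5329, 0.1249, 0.2653]
tool_rot: [-179.7, 0.2, 93.5]
wrist_force: [-0.2, 0.0, 0.3]
opening: -0.0002
grip_force: 0.0
```

```bash
python3 -c "
from h import *
print(telemetry.get_obs()['wrist_force']);print(ctrl.job_done())"
```

```text
[-0.15797539  0.0036595   0.2542207 ]
the job is handed in; nothing more can be done
None
```

The job is handed in at about 17 s of the 42 s (no verdict came back): the block rested against the shut gate on its narrow face, the lever went fully over, and the last picture shows the block at the end stop, still on that face; I viewed 12 pictures, two over the limit of 10.

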